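# Gauge a brass bar in a taper slot and rack it by size

## Task

Find the size of the brass bar that lies by itself at the front of the bench: lay it flat on the apron of the steel taper gauge and slide it lengthways into the slot with a light push, moving the brass index ahead of it, until it wedges; more than about 1 kg of push spoils the gauge. Draw the bar back out, leaving the index where it was pushed, and set the bar down gently in the bay of the notched wooden rack with as many dots as the index shows. Do not touch the index with the gripper, and leave the other two bars and the marker where they are.

Things in the scene. Friction and masses are not known exactly. Their poses are not given: they have to be found in the camera images.
- gauge: fixed steel taper gauge: base 180 mm long, 10 mm high, 66 mm wide (its front 67 mm a tongue 16 mm wide, for fingers to straddle); origin centre of its underside; x runs from the mouth into the slot, z up. The bare front 105 mm is the apron. Behind it is a channel 24 mm wide, floored by the base. Two cheeks 9 mm high flare from 24 to about 38 mm width over the last 19 mm before the mouth.
- strips: two inclined taper strips on the gauge's rails; they roof the channel along both edges and leave a 12 mm window between them; same frame as the gauge; top 32 mm above the bench. The gap under them shrinks evenly from 14 mm at the mouth by 1 mm in every 7 mm to 4 mm at 70 mm in. A flat bar wedges by the top edge of its leading end under both strips; a straight pull frees it.
- gauge_mouth (a point): middle of the channel's floor at its mouth, where the strips begin, 10 mm above the bench; axes as the gauge. A bar that stops less than 12 mm past the mouth has not wedged but caught on an edge.
- gauge_dots1 (a point): channel floor at the line with one dot, 49 mm in from the mouth: the end of 7 mm stock stops here under a light push, within about 4 mm
- gauge_dots2 (a point): channel floor at the line with two dots, 35 mm in from the mouth: the end of 9 mm stock stops here
- gauge_dots3 (a point): channel floor at the line with three dots, 21 mm in from the mouth: the end of 11 mm stock stops here
- index (a joint): brass drag index: a block 10 mm wide, 12 mm long, 23 mm high, with a round knob (its top 40 mm above the bench), sliding in the window. The bar's end pushes it inwards (about 0.5 N) and it stays where it is left. Value in m: its front face is (5 mm + value) past the mouth; 0 is run back to the mouth, 0.055 the far end
- index_face (a point): foot of the index's front face (towards the mouth), on the channel floor: it is where the end of the bar stopped, to be read against the dots
- rack: fixed wooden rack: foot 140 x 140 x 8 mm, two notched rails across it (12 mm thick, 28 mm high, 55 mm before and behind the middle). Origin: centre of its underside; x along the racked bars, y across the three bays. A bay is a pair of notches 27 mm wide, 13 mm deep, 42 mm apart centre to centre, with one to three brass dots on the foot. Fingers fit between the rails.
- rack_bay1 (a point): bay with one dot (7 mm stock): midway between its two notches, at notch floor height, 15 mm above the bench; axes as the rack. A racked bar has its origin here
- rack_bay2 (a point): the same for the middle bay with two dots (9 mm stock)
- rack_bay3 (a point): the same for the bay with three dots (11 mm stock)
- bar_a: one of three look-alike brass bars 150 x 20 mm, about 0.18 kg; thicknesses 7, 9 and 11 mm, one each, not told which is which. One lies alone near the front edge (x below 0.55): the bar to gauge. The two at the back (x above 0.69) are left alone. Origin: centre of its underside; x along its length, z up; both ends alike; hold it behind its middle to keep clear of the gauge
- bar_b: one of three look-alike brass bars 150 x 20 mm, about 0.18 kg; thicknesses 7, 9 and 11 mm, one each, not told which is which. One lies alone near the front edge (x below 0.55): the bar to gauge. The two at the back (x above 0.69) are left alone. Origin: centre of its underside; x along its length, z up; both ends alike; hold it behind its middle to keep clear of the gauge
- bar_c: one of three look-alike brass bars 150 x 20 mm, about 0.18 kg; thicknesses 7, 9 and 11 mm, one each, not told which is which. One lies alone near the front edge (x below 0.55): the bar to gauge. The two at the back (x above 0.69) are left alone. Origin: centre of its underside; x along its length, z up; both ends alike; hold it behind its middle to keep clear of the gauge
- marker: black and white marker pen, 132 mm long, 14 mm thick, lying between the gauge and the rack; origin at the centre of its underside; leave it alone

How it is judged:
On the way, in this order (a step that is already met when the one before it is completed fails the run):
1. the front bar lies flat in the gauge's slot, at least 12 mm in, against the index and wedged under the strips (((x of bar_a in the frame of gauge_mouth above -0.063 m and distance between bar_a and index_face below 0.08 m and y of bar_a in the frame of gauge_mouth between -0.004 and 0.004 m and z of bar_a in the frame of gauge_mouth between -0.002 and 0.002 m and angle between the x axis of bar_a and the x axis of gauge, either way round below 0.09 rad and contact force between bar_a and strips above 1.5 N) or (x of bar_b in the frame of gauge_mouth above -0.063 m and distance between bar_b and index_face below 0.08 m and y of bar_b in the frame of gauge_mouth between -0.004 and 0.004 m and z of bar_b in the frame of gauge_mouth between -0.002 and 0.002 m and angle between the x axis of bar_b and the x axis of gauge, either way round below 0.09 rad and contact force between bar_b and strips above 1.5 N) or (x of bar_c in the frame of gauge_mouth above -0.063 m and distance between bar_c and index_face below 0.08 m and y of bar_c in the frame of gauge_mouth between -0.004 and 0.004 m and z of bar_c in the frame of gauge_mouth between -0.002 and 0.002 m and angle between the x axis of bar_c and the x axis of gauge, either way round below 0.09 rad and contact force between bar_c and strips above 1.5 N))), for 0.2 s.
2. the bar is drawn clear of the gauge (((distance of bar_a from where it was at the start of the episode above 0.02 m and distance between bar_a and gauge_mouth above 0.095 m) or (distance of bar_b from where it was at the start of the episode above 0.02 m and distance between bar_b and gauge_mouth above 0.095 m) or (distance of bar_c from where it was at the start of the episode above 0.02 m and distance between bar_c and gauge_mouth above 0.095 m))), for 0.1 s.
At the end, for the whole second after the job is handed in: the gauged bar is released and at rest in the bay with as many dots as the index shows (index within 5 mm of that line), in both notches: within 20 mm lengthways, 6 mm sideways, 3 mm in height and 0.12 rad of the bay; the other two bars are within 15 mm of their starts (((x of index_face in the frame of gauge_mouth between 0.044 and 0.055 m and ((x of bar_a in the frame of rack_bay1 between -0.02 and 0.02 m and y of bar_a in the frame of rack_bay1 between -0.006 and 0.006 m and z of bar_a in the frame of rack_bay1 between -0.003 and 0.003 m and angle between the x axis of bar_a and the x axis of rack, either way round below 0.12 rad and linear speed of bar_a below 0.02 m/s and distance of each of bar_b, bar_c from where it was at the start of the episode below 0.015 m) or (x of bar_b in the frame of rack_bay1 between -0.02 and 0.02 m and y of bar_b in the frame of rack_bay1 between -0.006 and 0.006 m and z of bar_b in the frame of rack_bay1 between -0.003 and 0.003 m and angle between the x axis of bar_b and the x axis of rack, either way round below 0.12 rad and linear speed of bar_b below 0.02 m/s and distance of each of bar_a, bar_c from where it was at the start of the episode below 0.015 m) or (x of bar_c in the frame of rack_bay1 between -0.02 and 0.02 m and y of bar_c in the frame of rack_bay1 between -0.006 and 0.006 m and z of bar_c in the frame of rack_bay1 between -0.003 and 0.003 m and angle between the x axis of bar_c and the x axis of rack, either way round below 0.12 rad and linear speed of bar_c below 0.02 m/s and distance of each of bar_a, bar_b from where it was at the start of the episode below 0.015 m))) or (x of index_face in the frame of gauge_mouth between 0.03 and 0.041 m and ((x of bar_a in the frame of rack_bay2 between -0.02 and 0.02 m and y of bar_a in the frame of rack_bay2 between -0.006 and 0.006 m and z of bar_a in the frame of rack_bay2 between -0.003 and 0.003 m and angle between the x axis of bar_a and the x axis of rack, either way round below 0.12 rad and linear speed of bar_a below 0.02 m/s and distance of each of bar_b, bar_c from where it was at the start of the episode below 0.015 m) or (x of bar_b in the frame of rack_bay2 between -0.02 and 0.02 m and y of bar_b in the frame of rack_bay2 between -0.006 and 0.006 m and z of bar_b in the frame of rack_bay2 between -0.003 and 0.003 m and angle between the x axis of bar_b and the x axis of rack, either way round below 0.12 rad and linear speed of bar_b below 0.02 m/s and distance of each of bar_a, bar_c from where it was at the start of the episode below 0.015 m) or (x of bar_c in the frame of rack_bay2 between -0.02 and 0.02 m and y of bar_c in the frame of rack_bay2 between -0.006 and 0.006 m and z of bar_c in the frame of rack_bay2 between -0.003 and 0.003 m and angle between the x axis of bar_c and the x axis of rack, either way round below 0.12 rad and linear speed of bar_c below 0.02 m/s and distance of each of bar_a, bar_b from where it was at the start of the episode below 0.015 m))) or (x of index_face in the frame of gauge_mouth between 0.016 and 0.027 m and ((x of bar_a in the frame of rack_bay3 between -0.02 and 0.02 m and y of bar_a in the frame of rack_bay3 between -0.006 and 0.006 m and z of bar_a in the frame of rack_bay3 between -0.003 and 0.003 m and angle between the x axis of bar_a and the x axis of rack, either way round below 0.12 rad and linear speed of bar_a below 0.02 m/s and distance of each of bar_b, bar_c from where it was at the start of the episode below 0.015 m) or (x of bar_b in the frame of rack_bay3 between -0.02 and 0.02 m and y of bar_b in the frame of rack_bay3 between -0.006 and 0.006 m and z of bar_b in the frame of rack_bay3 between -0.003 and 0.003 m and angle between the x axis of bar_b and the x axis of rack, either way round below 0.12 rad and linear speed of bar_b below 0.02 m/s and distance of each of bar_a, bar_c from where it was at the start of the episode below 0.015 m) or (x of bar_c in the frame of rack_bay3 between -0.02 and 0.02 m and y of bar_c in the frame of rack_bay3 between -0.006 and 0.006 m and z of bar_c in the frame of rack_bay3 between -0.003 and 0.003 m and angle between the x axis of bar_c and the x axis of rack, either way round below 0.12 rad and linear speed of bar_c below 0.02 m/s and distance of each of bar_a, bar_b from where it was at the start of the episode below 0.015 m))))); the robot touches nothing.
It fails at once if a bar is forced in the gauge (over 35 N between bar and gauge) (contact force between any of bar_a, bar_b, bar_c and gauge above 35 N).
It fails at once if a bar is dropped into the rack (over 0.35 m/s within 20 mm of a bay's point) ((distance between bar_a and rack_bay1 below 0.02 m and linear speed of bar_a above 0.35 m/s) or (distance between bar_a and rack_bay2 below 0.02 m and linear speed of bar_a above 0.35 m/s) or (distance between bar_a and rack_bay3 below 0.02 m and linear speed of bar_a above 0.35 m/s) or (distance between bar_b and rack_bay1 below 0.02 m and linear speed of bar_b above 0.35 m/s) or (distance between bar_b and rack_bay2 below 0.02 m and linear speed of bar_b above 0.35 m/s) or (distance between bar_b and rack_bay3 below 0.02 m and linear speed of bar_b above 0.35 m/s) or (distance between bar_c and rack_bay1 below 0.02 m and linear speed of bar_c above 0.35 m/s) or (distance between bar_c and rack_bay2 below 0.02 m and linear speed of bar_c above 0.35 m/s) or (distance between bar_c and rack_bay3 below 0.02 m and linear speed of bar_c above 0.35 m/s)).
It fails at once if a waiting bar at the back is moved ((distance of bar_a from where it was at the start of the episode above 0.015 m and world x of bar_a above 0.68 m) or (distance of bar_b from where it was at the start of the episode above 0.015 m and world x of bar_b above 0.68 m) or (distance of bar_c from where it was at the start of the episode above 0.015 m and world x of bar_c above 0.68 m)).
It fails at once if the gripper touches the index (contact force between the fingers and index above 0.5 N).
It fails at once if the marker is moved by over 20 mm (distance of marker from where it was at the start of the episode above 0.02 m).
It also fails if it takes over 64 s, if anything falls off the work surface, if the arm or the gripper's body presses on something with over 40 N, if the wrist force passes 120 N, or if a joint passes its speed limit or range.

## Robot

A 6-joint arm with a two-finger parallel gripper is mounted at the origin on a cart in front of the work surface, level with it; the furniture and walls round the work are solid. World frame = base frame: x ahead of the robot, y to its left, z up, the work surface at z = 0. Lengths are in m, angles in rad, forces in N, time in s.
With the tool pointing down it reaches from about 0.25 to 0.725 m from the base axis. Payload 4 kg.
Tool frame: the origin (TCP) lies on the centre line of the jaws, within the pads' length; the fingertips stand 17 mm ahead of it and the grasp point (between the pads) lies 2 mm behind it; z points along the fingers, y is the line along which they close (so a half turn about z gives the same grasp; the last joint's range is limited). The gripper opens to 85 mm and grips with 20 to 120 N. Pads are 22 mm wide; open, the fingers measure 114 mm over their backs; the gripper's body (76 mm by 85 mm) begins 54 mm behind the grasp point. The pads swing forward as they close: fully open they stand 13 mm farther back than shut.
Start: joints at [0, 0.241, 0.005, 1.335, 0, 1.571], TCP at [0.5, -0, 0.248] pointing down, gripper open.
Joint ranges: [-2.72, 2.72], [-1.05, 1.87], [-1.09, 1.28], [-1.99, 2.15], [-1.42, 1.44], [-3.14, 3.14]. Speed limits (rad/s): [2.79, 2.79, 3.14, 3.14, 3.14, 3.14].

## Interface

Orientations are given as a unit quaternion [x, y, z, w].
In Python, from workcell import get_obs, imaging, order gives the robot as it stands.
- The arm moves only by the tool apply_moves, never from a script. Its argument "targets" is a list that holds one entry, the list of rows, each a list of 5 numbers: the shift along the world's x, y, z in units of 40 mm (1.0 is 40 mm), then the turn about the world's z in degrees, then the gripper command: -1 is shut, 1 is fully open, values between are in proportion. In form: [[[dx, dy, dz, turn, fingers], ...]]. A call has 1 to 8 rows; each row shifts and turns the commanded pose from where the row before left it; what a row does not reach is not made up. A row lasts 1/12 s, in which the tool goes at most 41.7 mm and 7.16 degrees, less where a joint would pass 70% of its speed; a pose out of reach is approached as far as the arm can. A call is refused whole if a number of a shift passes 1 or a number of a turn 7.16, either way. A call with a gripper value outside its range is refused whole. The fingers move at their own pace and stop on an object; the grip force is fixed at half the most. Time passes only in rows, so rows that do not move let the fingers close. It gives the time, the measured TCP pose, the force, the opening and the grip force at its end, in the units of the state.
- get_obs(): the state, without advancing time (a new reading comes with each control period).
- imaging.camera(name): name is "scene" or "side" or "wrist"; returns (picture, depth): 480x640x3 uint8, blue, green, red; 480x640 float32, m along the optical axis (not along the pixel's ray), 0 where there is no reading.
- imaging.get_calibration(name): a dict with "camera_matrix" (3x3 intrinsics, pixels), "eye" and "rotation" of the camera in the world; the wrist camera has in their place "hand_eye" (4x4, takes a point from camera to tool coordinates, whose origin is the TCP and whose axes are the flange's). Camera axes: x right, y down, z forward; pixel columns grow to the right and rows downward; lengths in m; the calibration is good to about 2 mm. The wrist camera is an equidistant fisheye: a pixel r from the principal point sees the ray r / f radians off the axis. A picture is of the moment at which its call begins: read the wrist's pose just before it. get_calibration takes no time and is no camera call.
- order.job_done(): hands the job in; it is judged then, once.
The state is a dict: "clock": time; "joint_pos": joint angles; "joint_vel": joint speeds; "tau": joint torques, N m; "eef_pos": TCP position; "tool_rot": TCP orientation; "ft_force": force on the tool from outside, world axes, zero at the start; "ft_torque": the same for the moment, N m; "grip_width": finger opening in m; "grasp_force": force on a finger pad.
Only numpy, scipy, OpenCV 4.12 (cv2) and the standard library are available. Lean on these libraries where they do the work, as an engineer would, in place of code of your own. Each camera call takes 0.05 s, during which the arm holds its last target. There are 200 camera calls.

## Working session

There is one attempt and no reset: what is moved stays moved. The work goes in short steps, Python scripts to look and compute and a tool call to move; the robot and the scene stay as the last step left them, time stands still between calls to the robot, and variables do not carry over. Pictures are saved under pics/ and viewed, at most 10 in all, crops included, and the job is handed in when it is done.

Besides the shell and the picture viewer there is one more tool, called after ">>>" by a JSON object that holds its "fn" and its "kwargs", one argument or row to a line. apply_moves: Moves the arm, as the interface text tells. Its arguments: {"type":"object","properties":{"targets":{"type":"array","items":{"type":"array","items":{"type":"array","items":{"type":"number"}}}}},"required":["targets"]}

```bash
mkdir -p pics; cat > h.py <<'E'
import numpy as np,cv2
from workcell import get_obs,imaging,order
def cast(name,uv,z):
    c=imaging.get_calibration(name);K=np.array(c["camera_matrix"]);R=np.array(c["rotation"]);e=np.array(c["eye"])
    uv=np.atleast_2d(uv).astype(float)
    d=np.c_[(uv[:,0]-K[0,2])/K[0,0],(uv[:,1]-K[1,2])/K[1,1],np.ones(len(uv))]@R.T
    return e+d*((z-e[2])/d[:,2])[:,None]
def cloud(name,dep):
    c=imaging.get_calibration(name);K=np.array(c["camera_matrix"]);R=np.array(c["rotation"]);e=np.array(c["eye"])
    v,u=np.mgrid[0:480,0:640]
    p=np.stack([(u-K[0,2])/K[0,0]*dep,(v-K[1,2])/K[1,1]*dep,dep],-1)
    return p@R.T+e
E
python3 - <<'E'
from h import *
for n in("scene","side"):
    p,d=imaging.camera(n);cv2.imwrite(f"pics/{n}0.png",p);np.savez(f"{n}0.npz",p=p,d=d)
    print(n,imaging.get_calibration(n))
print(imaging.get_calibration("wrist")); print(get_obs())
E
```

```text
scene {'camera_matrix': array([[618.68972232,   0.        , 319.25591366],
       [  0.        , 618.68972232, 223.75544406],
       [  0.        ,   0.        ,   1.        ]]), 'eye': array([ 0.19706902, -0.72527087,  0.68486063]), 'rotation': array([ 0.86531093, -0.32356087,  0.13642121, -0.35767947])}
side {'camera_matrix': array([[572.37876224,   0.        , 322.84421172],
       [  0.        , 572.37876224, 242.26930374],
       [  0.        ,   0.        ,   1.        ]]), 'eye': array([0.34670918, 0.46597542, 0.39567469]), 'rotation': array([-0.1333936 ,  0.83214973, -0.53104599,  0.08788132])}
{'camera_matrix': array([[371.64829954,   0.        , 315.72977404],
       [  0.        , 371.64829954, 246.66534221],
       [  0.        ,   0.        ,   1.        ]]), 'hand_eye': array([[ 1.45522265e-03, -9.44397501e-01, -3.28802742e-01,
         8.59845229e-02],
       [ 9.99998936e-01,  1.34124148e-03,  5.73462375e-04,
         7.34601845e-04],
       [-1.00572559e-04, -3.28803227e-01,  9.44398448e-01,
        -1.26189318e-01],
       [ 0.00000000e+00,  0.00000000e+00,  0.00000000e+00,
         1.00000000e+00]])}
{'clock': 0.1, 'joint_pos': array([ 1.32075012e-05,  2.41350992e-01,  3.84656119e-03,  1.33519972e+00,
       -1.53708779e-05,  1.57078874e+00]), 'joint_vel': array([-1.35085205e-03, -2.31341731e-03,  1.79813866e-03, -3.25706285e-03,
        9.35357185e-05, -1.92700635e-04]), 'tau': array([-3.57412864e-04, -3.73140085e+01,  2.53010201e+01,  1.07858295e-02,
        2.43542411e-05, -2.54672034e-05]), 'eef_pos': array([4.99460608e-01, 2.19287003e-06, 2.47490552e-01]), 'tool_rot': array([ 7.07099101e-01,  7.07113817e-01, -6.79954118e-04, -6.69081481e-04]), 'ft_force': array([ 1.16573438, -0.42738361, -0.2491545 ]), 'ft_torque': array([ 0.01189765, -0.00383404,  0.00947607]), 'grasp_force': 0.0, 'grip_width': 0.08517370253605511}
```

View pics/scene0.png

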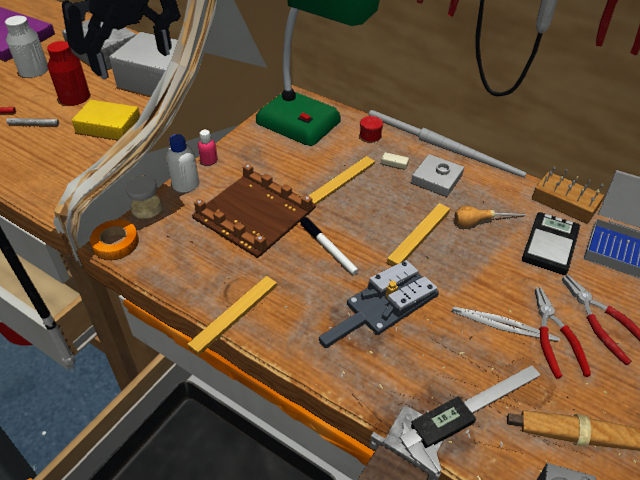

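View pics/side0.png

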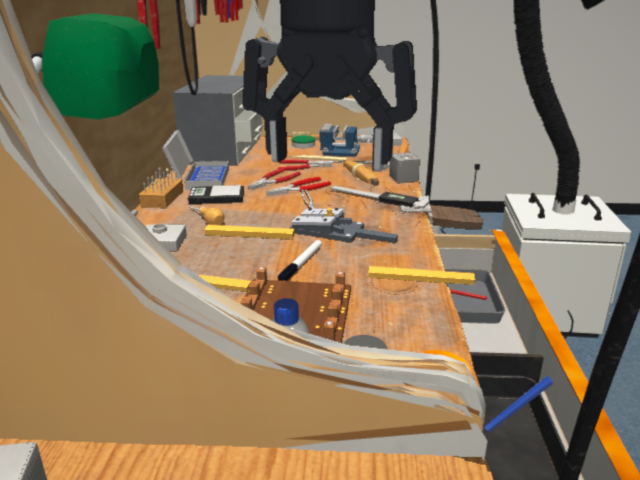

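```bash
sed -i 's/R=np.array(c\["rotation"\])/R=Rot.from_quat(c["rotation"]).as_matrix()/; 1a from scipy.spatial.transform import Rotation as Rot' h.py
python3 - <<'E'
from h import *
f=np.load("scene0.npz");p,d=f["p"],f["d"];X=cloud("scene",d)
hsv=cv2.cvtColor(p,cv2.COLOR_BGR2HSV)
ok=(d>0)
m=(cv2.inRange(hsv,(18,130,120),(32,255,255))>0)&ok
n,l,s,c=cv2.connectedComponentsWithStats(m.astype(np.uint8))
for i in range(1,n):
    if s[i,4]<150: continue
    q=X[l==i]; zt=np.percentile(q[:,2],[10,50,90])
    t=q[q[:,2]>zt[1]-.003][:,:2].astype(np.float32)
    print(c[i].round(),s[i,4],"z",zt.round(4),cv2.minAreaRect(t), q[:,:2].mean(0).round(3))
# table height near
for u,v in[(300,300),(250,270),(400,330),(330,210)]: print((u,v),X[v,u].round(4))
# tilt of gauge pieces
for nm,(u,v) in dict(tip=(325,340),apron=(380,312),strip=(420,290),strip2=(400,272),rackfoot=(255,210)).items(): print(nm,X[v,u].round(4),hsv[v,u])
# tall-ish region map: gauge
g=ok&(X[...,2]>.005)&(X[...,2]<.05)&(hsv[...,1]<110)
n,l,s,c=cv2.connectedComponentsWithStats(g.astype(np.uint8))
for i in range(1,n):
    if s[i,4]>300:
        q=X[l==i]; print("obj",c[i].round(),s[i,4],cv2.minAreaRect(q[:,:2].astype(np.float32)))
cr=cv2.resize(p[240:360,300:460],None,fx=5,fy=5,interpolation=cv2.INTER_CUBIC);cv2.imwrite("pics/gcrop.png",cr)
cr=cv2.resize(p[155:265,185:325],None,fx=5,fy=5,interpolation=cv2.INTER_CUBIC);cv2.imwrite("pics/rcrop.png",cr)
E
```

```text
[104. 115.] 1355 z [0.0231 0.0258 0.0275] ((0.523999810218811, 0.24272015690803528), (0.07319196313619614, 0.10079865157604218), 34.72338104248047) [0.522 0.24 ]
[341. 179.] 741 z [0.0061 0.0079 0.0094] ((0.7380486726760864, -0.16027238965034485), (0.16279689967632294, 0.027150427922606468), 6.904254913330078) [ 0.742 -0.16 ]
[418. 233.] 966 z [0.0103 0.0119 0.0135] ((0.7462661266326904, -0.3327713906764984), (0.15158921480178833, 0.02147790975868702), 10.545106887817383) [ 0.743 -0.334]
[231. 314.] 1403 z [0.0082 0.0099 0.0114] ((0.44599974155426025, -0.2686630189418793), (0.15118826925754547, 0.02243238501250744), 9.25670051574707) [ 0.443 -0.269]
(300, 300) [ 0.5301 -0.3077  0.0015]
(250, 270) [ 0.5105 -0.2179  0.0014]
(400, 330) [ 0.5992 -0.4334  0.0006]
(330, 210) [ 6.832e-01 -1.992e-01  5.000e-04]
tip [ 0.5071 -0.3861  0.0134] [104  44  87]
apron [ 0.5939 -0.4     0.0112] [106  43  89]
strip [ 0.6542 -0.4155  0.0239] [111  14 186]
strip2 [ 0.6545 -0.3771  0.0274] [105  16 189]
rackfoot [ 0.5876 -0.1281  0.0088] [ 10 173  93]
obj [127.  63.] 1415 ((0.64238440990448, 0.3726691901
[... 1158 characters left out ...]
(0.08372035622596741, 0.07780436426401138), 20.70642852783203)
obj [385. 301.] 4026 ((0.5968440175056458, -0.38641172647476196), (0.07546674460172653, 0.1852063536643982), 87.1998291015625)
obj [546. 308.] 481 ((0.7751364707946777, -0.5439282059669495), (0.0693846195936203, 0.02934483252465725), 42.92848205566406)
obj [497. 320.] 582 ((0.7049463987350464, -0.5087440013885498), (0.01987198181450367, 0.11606098711490631), 26.793682098388672)
obj [454. 418.] 3678 ((0.5810334086418152, -0.5626901984214783), (0.06726395338773727, 0.20197445154190063), 89.53614807128906)
obj [584. 431.] 341 ((0.6440795063972473, -0.6721273064613342), (0.034891705960035324, 0.012683622539043427), 40.14863204956055)
```

View pics/gcrop.png

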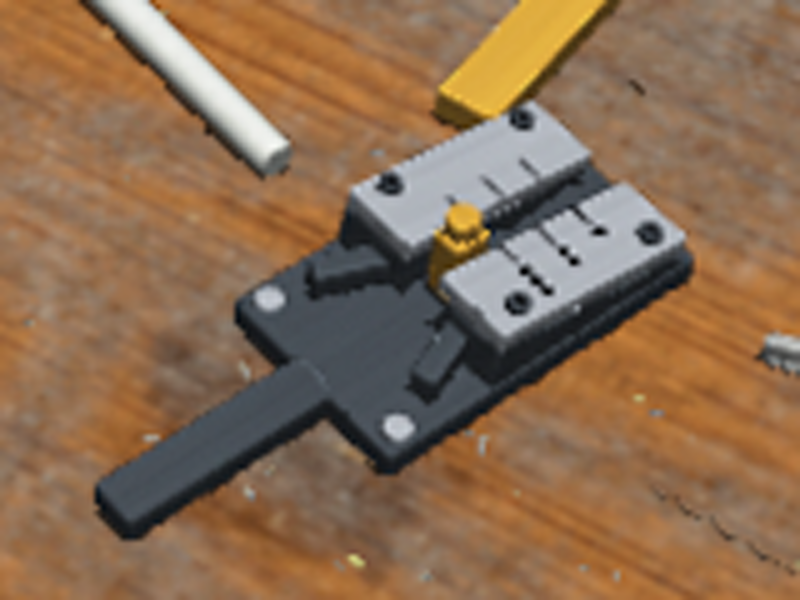

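View pics/rcrop.png

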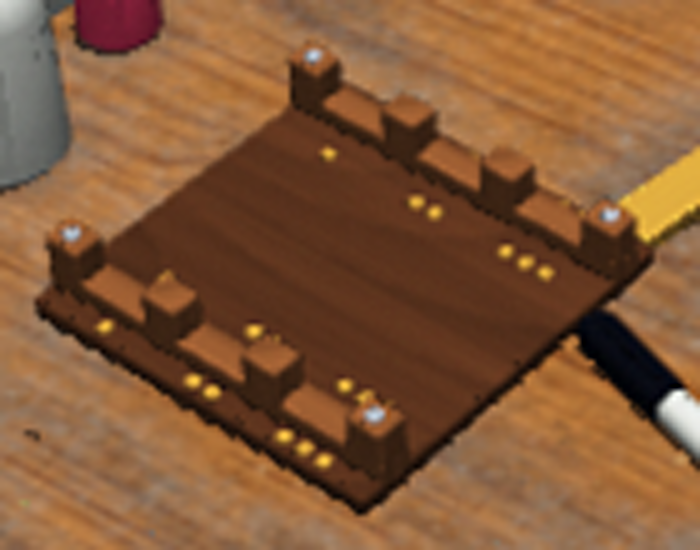

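```bash
python3 - <<'E'
from h import *
def P(L,z,o): return cast("scene",np.array(L)/5.+np.array(o)-0.4,z)[:,:2]
o=(300,240)
def ang(v): return np.degrees(np.arctan2(v[1],v[0]))
s=P([(270,298),(398,427)],.010,o); print("apron screws",s,s.mean(0),"perp ang",ang(s[0]-s[1])-90, np.linalg.norm(s[0]-s[1]))
t=P([(390,183),(522,117),(518,302),(651,233)],.032,o); print("strip screws",t,t.mean(0),ang(t[1]-t[0]),ang(t[3]-t[2]),ang(t[0]-t[2])-90)
w=P([(98,488),(130,528),(296,360),(328,400)],.010,o);print("tongue",w,ang(w[2]-w[0]),ang(w[3]-w[1]),(w[0]+w[1])/2,(w[2]+w[3])/2)
r=P([(313,55),(610,213),(70,232),(374,413)],.028,(185,155));print("rack",r,r.mean(0),ang(r[0]-r[2]),ang(r[1]-r[3]),ang(r[0]-r[1])-90,ang(r[2]-r[3])-90,np.linalg.norm(r[0]-r[2]),np.linalg.norm(r[0]-r[1]))
# bar in scene by plane
f=np.load("scene0.npz");p=f["p"];hsv=cv2.cvtColor(p,cv2.COLOR_BGR2HSV)
m=cv2.inRange(hsv,(18,130,120),(32,255,255));m[:,:180]=0;m[:260]=0
v,u=np.nonzero(m);print("bar V",np.percentile(hsv[v,u,2],[5,50,95]))
c=cast("scene",np.c_[u,v],.009)[:,:2].astype(np.float32);print("bar",cv2.minAreaRect(c))
E
```

```text
apron screws [[ 0.58262583 -0.36012218]
 [ 0.57864599 -0.41377148]] [ 0.58063591 -0.38694683] perp ang -4.242579108517077 0.05379671721968403
strip screws [[ 0.62247716 -0.36461839]
 [ 0.66765141 -0.37174887]
 [ 0.61900726 -0.41621192]
 [ 0.66353756 -0.4235852 ]] [ 0.64316835 -0.3940411 ] -8.96978665498008 -9.401676554416207 -3.8476037728554076
tongue [[ 0.50578667 -0.37619749]
 [ 0.50391374 -0.39089844]
 [ 0.5734179  -0.3801022 ]
 [ 0.57072322 -0.39529213]] -3.3043213571179417 -3.7626069582339903 [ 0.5048502  -0.38354796] [ 0.57207056 -0.38769716]
rack [[ 0.63083906 -0.05138963]
 [ 0.65525823 -0.1747236 ]
 [ 0.52235529 -0.07146316]
 [ 0.54663611 -0.19565592]] [ 0.58877217 -0.12330808] 10.483280025523607 10.907629096826714 11.19928231222174 11.062309043413237 0.11032531227990423 0.1257281416679796
bar V [152.3 225.  231. ]
bar ((0.587680995464325, -0.4739393889904022), (0.26949208974838257, 0.5357433557510376), 20.619237899780273)
```

>>> {"fn": "apply_moves", "kwargs": {
  "targets": [
    [[-0.25,-0.85,0,-7,1],[-0.25,-0.85,0,-7,1],[-0.25,-0.85,0,-7,1],[-0.25,-0.85,0,-7,1]]
  ]
}}

```text
clock: 0.43
eef_pos: [0.4592, -0.1369, 0.2478]
tool_rot: [0.858, 0.513, -0.0, -0.0]
ft_force: [0.5, -0.9, 0.1]
grip_width: 0.0852
grasp_force: 0.0
```

```bash
python3 -c "
from h import *
o=get_obs();print(o['joint_pos'],o['eef_pos'],o['tool_rot'],Rot.from_quat(o['tool_rot']).as_matrix()[:,0])"
```

```text
[-2.89773879e-01  2.00321914e-01 -4.79187189e-02  1.32356950e+00
 -5.61721027e-05  1.77445680e+00] [ 0.45915316 -0.1369209   0.24782369] [ 8.58385969e-01  5.13004162e-01 -3.63370521e-04 -3.54544160e-04] [ 4.73653196e-01  8.80711407e-01 -2.60059054e-04]
```

>>> {"fn": "apply_moves", "kwargs": {
  "targets": [
    [[-0.15,-0.5,-0.15,-7,1],[-0.15,-0.5,-0.15,-7,1],[-0.15,-0.5,-0.15,-7,1],[-0.15,-0.5,-0.15,-7,1],[-0.15,-0.5,-0.15,-7,1],[-0.15,-0.5,-0.15,-7,1],[-0.15,-0.4,-0.15,-7,1],[0,0,0,-3.3,1]]
  ]
}}

```text
clock: 1.1
eef_pos: [0.4161, -0.274, 0.2045]
tool_rot: [0.997, 0.08, -0.002, -0.0]
ft_force: [-0.6, 0.1, 0.2]
grip_width: 0.0852
grasp_force: 0.0
```

```bash
cat >> h.py <<'E'
def wcast(uv,z,o):
    c=imaging.get_calibration("wrist");K=np.array(c["camera_matrix"]);H=np.array(c["hand_eye"])
    uv=np.atleast_2d(uv).astype(float);dx=(uv[:,0]-K[0,2])/K[0,0];dy=(uv[:,1]-K[1,2])/K[1,1]
    r=np.hypot(dx,dy)+1e-12;d=np.c_[np.sin(r)*dx/r,np.sin(r)*dy/r,np.cos(r)]
    R=Rot.from_quat(o['tool_rot']).as_matrix();e=R@H[:3,3]+o['eef_pos'];d=d@(R@H[:3,:3]).T
    return e+d*((z-e[2])/d[:,2])[:,None]
def wshot(name):
    o=get_obs();p,d=imaging.camera("wrist");cv2.imwrite(f"pics/{name}.png",p);np.savez(name+".npz",p=p,d=d,**o);return o,p,d
def yaw(o):
    a=Rot.from_quat(o['tool_rot']).as_matrix()[:,0];return np.degrees(np.arctan2(a[1],a[0]))
E
python3 - <<'E'
from h import *
o,p,d=wshot("w1");print(o['eef_pos'],yaw(o))
hsv=cv2.cvtColor(p,cv2.COLOR_BGR2HSV);m=cv2.inRange(hsv,(18,130,190),(32,255,255))
n,l,s,c=cv2.connectedComponentsWithStats(m)
for i in range(1,n):
    if s[i,4]>300:
        v,u=np.nonzero(l==i);print(c[i],s[i],cv2.minAreaRect(wcast(np.c_[u,v],.009,o)[:,:2].astype(np.float32)))
E
```

```text
[ 0.41612603 -0.27402835  0.20446125] 9.20459162357998
[ 83.05105853 212.23474471] [  57  179   51   66 1606] ((0.38694244623184204, -0.03290943056344986), (0.06834492087364197, 0.06732752919197083), 45.6538200378418)
[462.69291092 308.36292346] [ 318  280  291   52 3188] ((0.352419376373291, -0.46609336137771606), (0.016762856394052505, 0.3564181327819824), 14.840717315673828)
[285.75638842 328.94207836] [260 321  52  16 587] ((0.2973860204219818, -0.2603197991847992), (0.015490272082388401, 0.05278860405087471), 14.60193157196045)
```

View pics/w1.png

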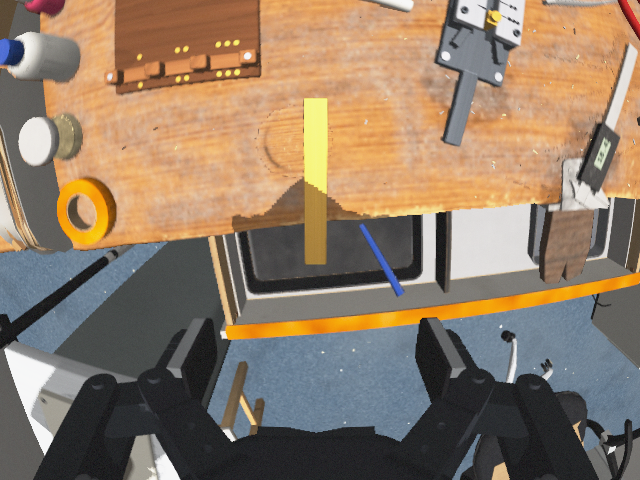

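```bash
python3 - <<'E'
from h import *
f=dict(np.load("w1.npz"));p=f['p'];hsv=cv2.cvtColor(p,cv2.COLOR_BGR2HSV);m=cv2.inRange(hsv,(18,100,80),(33,255,255))
roi=np.zeros_like(m);roi[90:275,290:345]=255;m&=roi
v,u=np.nonzero(m);print(u.min(),u.max(),v.min(),v.max())
for z in(.007,.009,.011):
    print(z,cv2.minAreaRect(wcast(np.c_[u,v],z,f)[:,:2].astype(np.float32)))
# depth of bar top
d=f['d'];print(d[150,316],d[240,316],d[150,360])
# gauge: screws, tongue end ; rack screws
print("apron scr",wcast([(443,59),(497,77)],.010,f)[:,:2]);print("tongue tip",wcast([(445,139),(460,144)],.010,f)[:,:2])
print("rack scr",wcast([(113,77),(248,57)],.028,f)[:,:2])
e=wcast([(240,229),(460,207)],0,f);print("edge",e)
E
```

```text
290 344 98 264
0.007 ((0.44654494524002075, -0.2691091299057007), (0.1510365903377533, 0.046464838087558746), 9.274591445922852)
0.009 ((0.44688209891319275, -0.26904940605163574), (0.15010249614715576, 0.046177469193935394), 9.27468204498291)
0.011 ((0.4472193419933319, -0.26898956298828125), (0.14916840195655823, 0.045890115201473236), 9.274604797363281)
0.31113824 0.3378676 0.31939584
apron scr [[ 0.57855933 -0.35859218]
 [ 0.57745135 -0.4131797 ]]
tongue tip [[ 0.50803375 -0.37383068]
 [ 0.50694313 -0.38900855]]
rack scr [[ 0.52280828 -0.07573163]
 [ 0.54593333 -0.19693741]]
edge [[ 0.39229626 -0.20469989  0.        ]
 [ 0.44856088 -0.40775591  0.        ]]
```

>>> {"fn": "apply_moves", "kwargs": {
  "targets": [
    [[0,0,-0.8,0,0],[0,0,-0.8,0,0],[0,0,-0.8,0,0],[0,0,-0.8,0,0],[0,0,-0.6,0,0],[0,0,-0.5,0,0],[0.02,0,-0.2,0,0],[0,0,0,0,0]]
  ]
}}

```text
clock: 1.82
eef_pos: [0.4175, -0.2707, 0.0243]
tool_rot: [0.996, 0.085, -0.002, -0.002]
ft_force: [-0.2, 0.7, 0.3]
grip_width: 0.0429
grasp_force: 0.0
```

>>> {"fn": "apply_moves", "kwargs": {
  "targets": [
    [[0,-0.07,-0.14,-0.4,0],[0,0,0,0,-0.3],[0,0,0,0,-1],[0,0,0,0,-1],[0,0,0,0,-1],[0,0,0,0,-1],[0,0,0,0,-1],[0,0,0,0,-1]]
  ]
}}

```text
clock: 2.48
eef_pos: [0.4197, -0.2753, 0.022]
tool_rot: [0.997, 0.081, 0.001, 0.001]
ft_force: [-0.6, 0.1, 7.0]
grip_width: 0.0173
grasp_force: 59.0
```

```bash
python3 - <<'E'
from h import *
o,p,d=wshot("w2");print(o['eef_pos'],yaw(o),o['grip_width'],o['grasp_force'],o['ft_force'])
hsv=cv2.cvtColor(p,cv2.COLOR_BGR2HSV);m=cv2.inRange(hsv,(18,100,60),(33,255,255))
n,l,s,c=cv2.connectedComponentsWithStats(m)
for i in range(1,n):
    if s[i,4]>300: print(c[i],s[i])
E
```

```text
[ 0.41970243 -0.27532756  0.02203622] 9.30415615560478 0.01725543925290186 58.98254156112671 [-0.57327299  0.06970622  7.03570311]
[313.48064677 231.73492321] [  284    76    56   332 16018]
[497.84837545 307.05234657] [443 296 101  24 554]
```

View pics/w2.png

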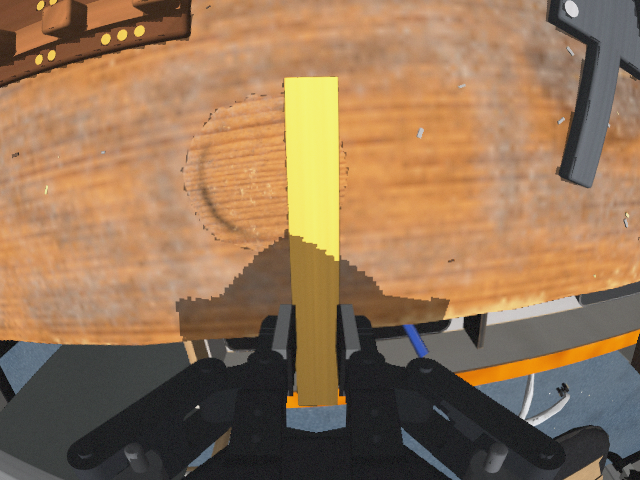

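>>> {"fn": "apply_moves", "kwargs": {
  "targets": [
    [[0,0,0.5,0,-1],[0,0,0.6,0,-1],[0.25,-0.45,0.1,-2.2,-1],[0.25,-0.45,0,-2.2,-1],[0.25,-0.45,0,-2.2,-1],[0.25,-0.45,0,-2.2,-1],[0.25,-0.45,0,-2.2,-1],[0.25,-0.4,0,-2,-1]]
  ]
}}

```text
clock: 3.2
eef_pos: [0.4787, -0.3817, 0.0683]
tool_rot: [0.999, -0.033, -0.0, -0.0]
ft_force: [-0.9, 0.7, -3.1]
grip_width: 0.0169
grasp_force: 58.9
```

>>> {"fn": "apply_moves", "kwargs": {
  "targets": [
    [[0,0,0,0,-1],[0,0,0,0,-1],[0,0,0,0,-1]]
  ]
}}

```text
clock: 3.45
eef_pos: [0.4778, -0.38, 0.0679]
tool_rot: [0.999, -0.032, -0.001, -0.001]
ft_force: [-0.1, 0.2, -1.2]
grip_width: 0.0175
grasp_force: 59.0
```

```bash
python3 - <<'E'
from h import *
o,p,d=wshot("w3");print(o['eef_pos'],yaw(o),o['grip_width'],o['grasp_force'],o['ft_force'])
E
```

```text
[ 0.47783127 -0.37999611  0.06791856] -3.682301436079274 0.017547774328603234 58.957759737968445 [-0.06757882  0.19604383 -1.24415067]
```

View pics/w3.png

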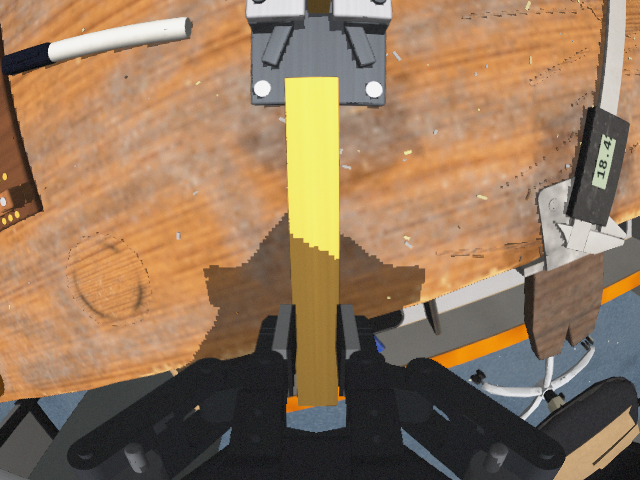

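```bash
python3 - <<'E'
from h import *
f=dict(np.load("w3.npz"));p=f['p'];hsv=cv2.cvtColor(p,cv2.COLOR_BGR2HSV)
m=cv2.inRange(hsv,(18,100,60),(33,255,255));zt=f['eef_pos'][2]-.022+.009
L=[]
for r in range(80,300,5):
    u=np.nonzero(m[r,270:360])[0]+270; L.append((u.min(),u.max()+1,r))
L=np.array(L)
a=wcast(L[:,[0,2]],zt,f)[:,:2];b=wcast(L[:,[1,2]],zt,f)[:,:2];c=(a+b)/2
k=np.polyfit(c[:,0],c[:,1],1);print("bar yaw",np.degrees(np.arctan(k[0])),"width",np.linalg.norm(a-b,axis=1)[[0,10,20,30,40]])
rows=np.nonzero(m[:,312])[0];e=wcast([(311.5,rows.min())],zt,f)[0];print("lead end",e,"line y at end",np.polyval(k,e[0]))
# screws
w=cv2.inRange(hsv,(0,0,200),(180,40,255));n,l,s,cc=cv2.connectedComponentsWithStats(w)
S=[cc[i] for i in range(n) if 100<s[i,4]<600 and 80<cc[i][1]<100]
print(S);S=wcast(S,.010,f)[:,:2];mid=S.mean(0);v=S[0]-S[1];print(S,mid,"axis yaw",np.degrees(np.arctan2(v[1],v[0]))-90)
# base front corners
print(wcast([(251,104),(386,104)],.010,f)[:,:2], "mouthstrip", wcast([(303,22),(332,22)],.028,f)[:,:2])
E
```

```text
bar yaw -2.6674425775224173 width [0.01932065 0.0199082  0.01999902 0.0199446  0.01972395]
lead end [ 0.61067419 -0.3857772   0.05491856] line y at end -0.38532868108809637
[array([261.91037736,  87.93867925]), array([373.65217391,  88.89855072])]
[[ 0.5823293  -0.35931934]
 [ 0.57852144 -0.41343263]] [ 0.58042537 -0.38637598] axis yaw -4.0251757677218905
[[ 0.57486477 -0.35335772]
 [ 0.5708477  -0.41917722]] mouthstrip [[ 0.60934326 -0.38165644]
 [ 0.6085706  -0.39426205]]
```

```bash
python3 - <<'E'
from h import *
f=dict(np.load("w3.npz"));zt=f['eef_pos'][2]-.013
e=wcast([(285,77),(338.5,77)],zt,f)[:,:2].mean(0);print("lead",e)
c=e-.075*np.array([np.cos(np.radians(-2.67)),np.sin(np.radians(-2.67))]);print("bar centre",c,"minus tcp",c-f['eef_pos'][:2])
th=np.radians(-3.9);M=np.array([.610,-.3886]);ax=np.array([np.cos(th),np.sin(th)]);n=np.array([-ax[1],ax[0]])
print("centre in gauge",(c-M)@ax,(c-M)@n)
E
```

```text
lead [ 0.58042101 -0.38396928]
bar centre [ 0.50550243 -0.38047552] minus tcp [ 0.02767116 -0.00047941]
centre in gauge -0.10480816702243789 0.000998232697935684
```

>>> {"fn": "apply_moves", "kwargs": {
  "targets": [
    [[0,-0.01,-0.25,-1.2,-1],[0,0,-0.25,0,-1],[0,0,-0.2,0,-1],[0,0,-0.1,0,-1],[0,0,0,0,-1],[0,0,0,0,-1]]
  ]
}}

```text
clock: 4.0
eef_pos: [0.4784, -0.3808, 0.036]
tool_rot: [0.999, -0.043, -0.001, -0.0]
ft_force: [0.4, -0.3, -1.9]
grip_width: 0.0175
grasp_force: 59.0
```

>>> {"fn": "apply_moves", "kwargs": {
  "targets": [
    [[0,0,-0.05,0,-1],[0,0,-0.03,0,-1],[0,0,0,0,-1]]
  ]
}}

```text
clock: 4.25
eef_pos: [0.4789, -0.3813, 0.0336]
tool_rot: [0.999, -0.043, 0.0, 0.0]
ft_force: [-0.2, -0.1, -1.9]
grip_width: 0.0174
grasp_force: 59.0
```

>>> {"fn": "apply_moves", "kwargs": {
  "targets": [
    [[0,0,-0.03,0,-1],[0,0,0,0,-1],[0,0,0,0,-1]]
  ]
}}

```text
clock: 4.5
eef_pos: [0.4789, -0.3813, 0.0325]
tool_rot: [0.999, -0.043, 0.0, 0.0]
ft_force: [-0.6, -0.3, -1.8]
grip_width: 0.0175
grasp_force: 59.0
```

>>> {"fn": "apply_moves", "kwargs": {
  "targets": [
    [[0,0,-0.03,0,-1],[0,0,0,0,-1],[0,0,0,0,-1]]
  ]
}}

```text
clock: 4.75
eef_pos: [0.479, -0.3814, 0.0318]
tool_rot: [0.999, -0.043, 0.0, 0.0]
ft_force: [-0.7, -0.5, 2.7]
grip_width: 0.0172
grasp_force: 59.5
```

>>> {"fn": "apply_moves", "kwargs": {
  "targets": [
    [[0.1,-0.007,0,0,-1],[0.1,-0.007,0,0,-1],[0.1,-0.007,0,0,-1],[0.1,-0.007,0,0,-1],[0.1,-0.007,0,0,-1],[0.1,-0.007,0,0,-1],[0,0,0,0,-1],[0,0,0,0,-1]]
  ]
}}

```text
clock: 5.42
eef_pos: [0.5038, -0.3835, 0.0321]
tool_rot: [0.999, -0.043, 0.001, 0.001]
ft_force: [-1.1, 0.3, 4.6]
grip_width: 0.017
grasp_force: 59.9
```

>>> {"fn": "apply_moves", "kwargs": {
  "targets": [
    [[0.1,-0.007,0.015,0,-1],[0.1,-0.007,0,0,-1],[0.1,-0.007,0,0,-1],[0.1,-0.007,0,0,-1],[0,0,0,0,-1],[0,0,0,0,-1]]
  ]
}}

```text
clock: 5.92
eef_pos: [0.5198, -0.3843, 0.0321]
tool_rot: [0.999, -0.043, 0.001, 0.0]
ft_force: [-1.5, -0.8, 4.3]
grip_width: 0.0173
grasp_force: 59.8
```

```bash
python3 - <<'E'
from h import *
o,p,d=wshot("w4");print(o['eef_pos'],yaw(o),o['ft_force'],o['ft_torque'])
cv2.imwrite("pics/w4c.png",cv2.resize(p[0:200,220:420],None,fx=3,fy=3))
E
```

```text
[ 0.51975052 -0.38427903  0.03211158] -4.885779058985479 [-1.54729481 -0.82529979  4.29384626] [-0.00920793  0.44071227  0.00447862]
```

View pics/w4c.png

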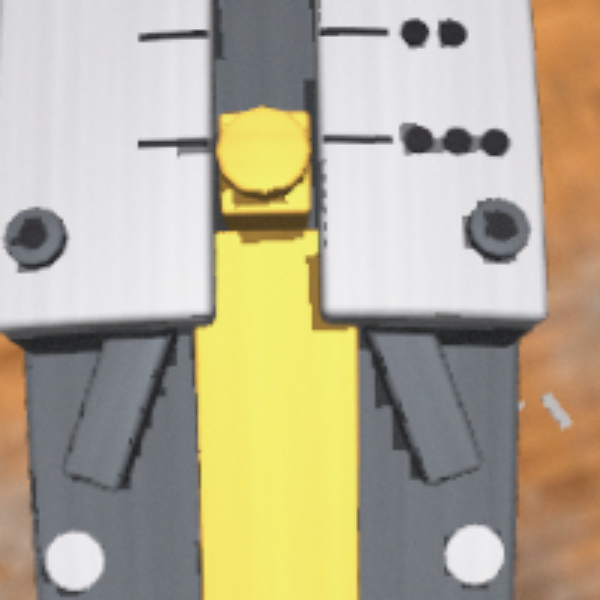

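>>> {"fn": "apply_moves", "kwargs": {
  "targets": [
    [[0.05,-0.0035,0,0,-1],[0.05,-0.0035,0,0,-1],[0.05,-0.0035,0,0,-1],[0.05,-0.0035,0,0,-1],[0,0,0,0,-1],[0,0,0,0,-1]]
  ]
}}

```text
clock: 6.47
eef_pos: [0.5266, -0.3847, 0.0321]
tool_rot: [0.999, -0.043, -0.0, 0.0]
ft_force: [-3.9, -0.7, 6.4]
grip_width: 0.0172
grasp_force: 60.0
```

>>> {"fn": "apply_moves", "kwargs": {
  "targets": [
    [[0.05,-0.0035,0,0,-1],[0.05,-0.0035,0,0,-1],[0,0,0,0,-1],[0,0,0,0,-1]]
  ]
}}

```text
clock: 6.8
eef_pos: [0.5306, -0.3851, 0.0321]
tool_rot: [0.999, -0.043, -0.0, 0.0]
ft_force: [-4.2, -0.1, 6.4]
grip_width: 0.0172
grasp_force: 60.0
```

>>> {"fn": "apply_moves", "kwargs": {
  "targets": [
    [[0.05,-0.0035,0.02,0,-1],[0.05,-0.0035,0,0,-1],[0.05,-0.0035,0,0,-1],[0,0,0,0,-1],[0,0,0,0,-1]]
  ]
}}

```text
clock: 7.22
eef_pos: [0.5373, -0.3852, 0.0321]
tool_rot: [0.999, -0.043, 0.0, -0.0]
ft_force: [-0.4, 0.6, 0.3]
grip_width: 0.0174
grasp_force: 59.3
```

>>> {"fn": "apply_moves", "kwargs": {
  "targets": [
    [[0.05,-0.0035,0,0,-1],[0.05,-0.0035,0,0,-1],[0,0,0,0,-1],[0,0,0,0,-1]]
  ]
}}

```text
clock: 7.55
eef_pos: [0.5413, -0.3854, 0.0322]
tool_rot: [0.999, -0.043, 0.0, -0.0]
ft_force: [0.3, -0.4, -1.8]
grip_width: 0.0174
grasp_force: 59.1
```

>>> {"fn": "apply_moves", "kwargs": {
  "targets": [
    [[0.05,-0.0035,-0.01,0,-1],[0,0,0,0,-1],[0,0,0,0,-1]]
  ]
}}

```text
clock: 7.8
eef_pos: [0.5428, -0.3856, 0.0322]
tool_rot: [0.999, -0.043, -0.0, -0.0]
ft_force: [-1.7, 0.4, 1.3]
grip_width: 0.0171
grasp_force: 59.4
```

>>> {"fn": "apply_moves", "kwargs": {
  "targets": [
    [[0.05,-0.0035,0,0,-1],[0,0,0,0,-1],[0,0,0,0,-1]]
  ]
}}

```text
clock: 8.05
eef_pos: [0.5441, -0.3857, 0.0321]
tool_rot: [0.999, -0.043, -0.001, -0.0]
ft_force: [-5.4, 1.0, 3.5]
grip_width: 0.0175
grasp_force: 59.7
```

>>> {"fn": "apply_moves", "kwargs": {
  "targets": [
    [[0.03,-0.002,0,0,-1],[0,0,0,0,-1],[0,0,0,0,-1],[0,0,0,0,-1]]
  ]
}}

```text
clock: 8.38
eef_pos: [0.5445, -0.3857, 0.0321]
tool_rot: [0.999, -0.043, -0.001, -0.0]
ft_force: [-6.9, 0.5, 4.5]
grip_width: 0.0172
grasp_force: 59.8
```

```bash
python3 - <<'E'
from h import *
o,p,d=wshot("w5");print(o['eef_pos'],yaw(o),o['ft_force'],o['ft_torque'])
cv2.imwrite("pics/w5c.png",cv2.resize(p[0:200,220:420],None,fx=3,fy=3))
E
```

```text
[ 0.54449116 -0.3857452   0.03210922] -4.933804636224319 [-6.91983736  0.54157243  4.53771365] [0.17968027 1.45889318 0.02640627]
```

View pics/w5c.png

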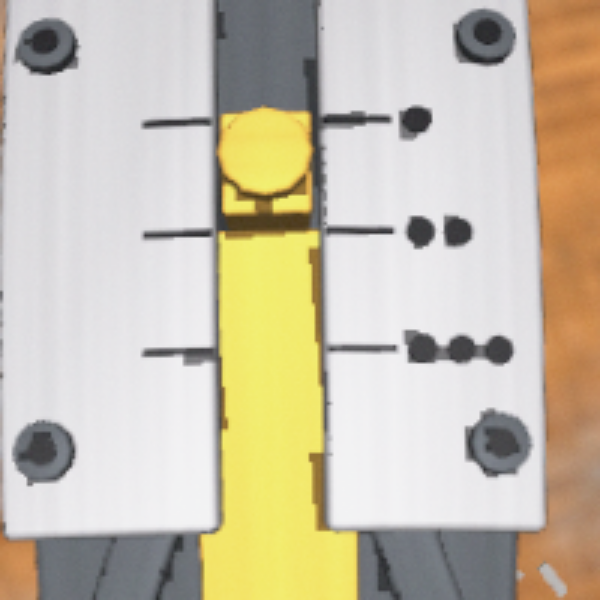

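>>> {"fn": "apply_moves", "kwargs": {
  "targets": [
    [[0.02,-0.001,0,0,-1],[0,0,0,0,-1],[0,0,0,0,-1],[0,0,0,0,-1]]
  ]
}}

```text
clock: 8.77
eef_pos: [0.5447, -0.3858, 0.0321]
tool_rot: [0.999, -0.043, -0.002, -0.0]
ft_force: [-8.9, 1.4, 5.9]
grip_width: 0.0173
grasp_force: 59.9
```

>>> {"fn": "apply_moves", "kwargs": {
  "targets": [
    [[-0.1,0.007,0,0,-1],[-0.15,0.0105,0.005,0,-1],[-0.2,0.014,0.01,0,-1],[-0.25,0.0175,0.01,0,-1],[-0.3,0.021,0,0,-1],[-0.35,0.0245,0,0,-1],[-0.35,0.0245,0,0,-1],[0,0,0,0,-1]]
  ]
}}

```text
clock: 9.43
eef_pos: [0.4754, -0.3804, 0.0325]
tool_rot: [0.999, -0.044, -0.002, -0.001]
ft_force: [-0.7, -0.2, -2.2]
grip_width: 0.0173
grasp_force: 59.1
```

>>> {"fn": "apply_moves", "kwargs": {
  "targets": [
    [[-0.3,0.02,0,0,-1],[-0.2,0.014,0.2,0,-1],[0,0,0.6,0,-1],[0,0,0.7,0,-1],[0,0,0.4,0,-1],[0,0,0,0,-1],[0,0,0,0,-1]]
  ]
}}

```text
clock: 10.02
eef_pos: [0.4596, -0.3804, 0.1104]
tool_rot: [0.999, -0.043, 0.001, 0.001]
ft_force: [-0.4, -0.1, -2.4]
grip_width: 0.0175
grasp_force: 59.0
```

```bash
python3 - <<'E'
from h import *
o,p,d=wshot("w6");print(o['eef_pos'],yaw(o),o['grip_width'],o['ft_force'])
p,d=imaging.camera("scene");np.savez("scene1.npz",p=p,d=d)
a=cv2.resize(o and p[240:360,300:460],None,fx=3,fy=3)
w=cv2.imread("pics/w6.png");cv2.imwrite("pics/c6.png",np.hstack([a,cv2.resize(w[:,160:480],(240,360))]))
E
```

```text
[ 0.45959961 -0.38036968  0.11036312] -4.893036522914736 0.017452771009089894 [-0.38236463 -0.10885892 -2.44729008]
```

View pics/c6.png

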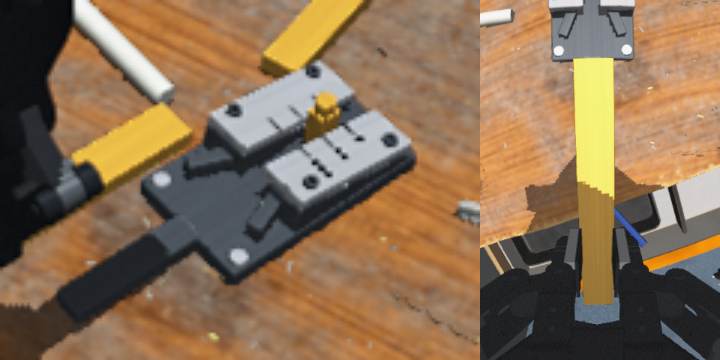

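>>> {"fn": "apply_moves", "kwargs": {
  "targets": [
    [[0.15,0.4,0,1.8,-1],[0.35,0.85,0,1.9,-1],[0.4,0.95,0,2.2,-1],[0.4,0.95,0,2.2,-1],[0.4,0.95,0,2.2,-1],[0.4,0.95,0,2.2,-1],[0.3,0.8,0,1.5,-1],[0.15,0.45,0,0.8,-1]]
  ]
}}

```text
clock: 10.78
eef_pos: [0.5607, -0.1235, 0.1069]
tool_rot: [0.996, 0.089, -0.001, -0.001]
ft_force: [0.4, -0.1, -1.3]
grip_width: 0.017
grasp_force: 59.0
```

>>> {"fn": "apply_moves", "kwargs": {
  "targets": [
    [[0,0,0,0,-1],[0,0,0,0,-1],[0,0,0,0,-1],[0,0,0,0,-1]]
  ]
}}

```text
clock: 11.12
eef_pos: [0.5599, -0.1288, 0.1082]
tool_rot: [0.996, 0.085, -0.001, -0.0]
ft_force: [-0.2, 0.3, -1.3]
grip_width: 0.0173
grasp_force: 59.1
```

```bash
python3 - <<'E'
from h import *
o,p,d=wshot("w7");print(o['eef_pos'],yaw(o),o['grip_width'],o['ft_force'])
E
```

```text
[ 0.55987152 -0.12876166  0.10815293] 9.804847267570903 0.01732914724555422 [-0.17433799  0.26654753 -1.33725256]
```

View pics/w7.png

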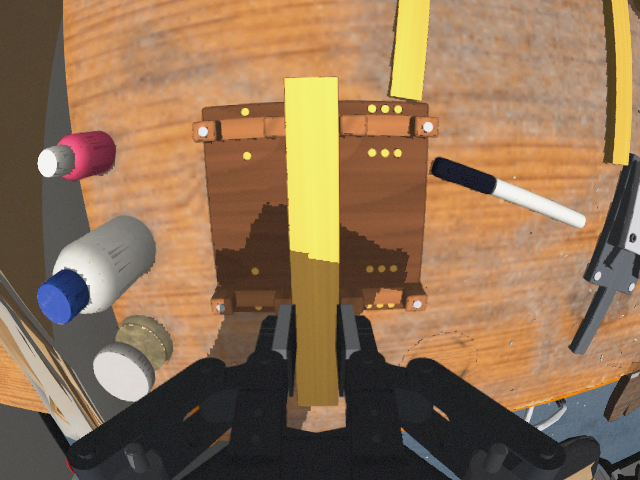

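```bash
python3 - <<'E'
from h import *
f=dict(np.load("w7.npz"))
S=wcast([(203,132),(428,127),(221,308),(416,304)],.028,f)[:,:2];c=S.mean(0)
an=lambda v:np.degrees(np.arctan2(v[1],v[0]))
print(S,c,an(S[0]-S[2]),an(S[1]-S[3]),an(S[0]-S[1])-90,an(S[2]-S[3])-90)
print(np.linalg.norm(S[0]-S[1]),np.linalg.norm(S[2]-S[3]),np.linalg.norm(S[0]-S[2]))
p=f['p'];hsv=cv2.cvtColor(p,cv2.COLOR_BGR2HSV);m=cv2.inRange(hsv,(18,100,60),(33,255,255));zt=f['eef_pos'][2]-.013
L=np.array([(lambda u:(u.min()+270,u.max()+271,r))(np.nonzero(m[r,275:350])[0]+5) for r in range(82,300,5)])
k=(wcast(L[:,[0,2]],zt,f)[:,:2]+wcast(L[:,[1,2]],zt,f)[:,:2])/2
k=np.polyfit(k[:,0],k[:,1],1);by=np.arctan(k[0]);ax=np.array([np.cos(by),np.sin(by)])
e=wcast([(285,77),(338.5,77)],zt,f)[:,:2].mean(0);b=e-.075*ax
print("bar yaw",np.degrees(by),"centre",b,b-f['eef_pos'][:2])
r=np.radians(11);A=np.array([np.cos(r),np.sin(r)]);N=np.array([-A[1],A[0]]);print("bar in rack",(b-c)@A,(b-c)@N)
E
```

```text
[[ 0.62982175 -0.05133916]
 [ 0.65433495 -0.17542638]
 [ 0.52158604 -0.07255897]
 [ 0.54596714 -0.19581607]] [ 0.58792747 -0.12378514] 11.092255387216644 10.655771180477995 11.174792458088945 11.189058402829616
0.12648532228967693 0.12564533730529145 0.11029619124253752
bar yaw 10.977940674128671 centre [ 0.58720891 -0.12313902] [0.02733738 0.00562264]
bar in rack -0.0005820760581798883 0.0007713579467884066
```

>>> {"fn": "apply_moves", "kwargs": {
  "targets": [
    [[0,-0.02,-0.2,0.1,-1],[0,0,-0.3,0,-1],[0,0,-0.3,0,-1],[0,0,-0.3,0,-1],[0,0,-0.25,0,-1],[0,0,-0.2,0,-1],[0,0,-0.1,0,-1],[0,0,0,0,-1]]
  ]
}}

```text
clock: 11.83
eef_pos: [0.5599, -0.1288, 0.0418]
tool_rot: [0.996, 0.087, -0.001, -0.0]
ft_force: [0.5, -0.0, -1.5]
grip_width: 0.0173
grasp_force: 59.0
```

>>> {"fn": "apply_moves", "kwargs": {
  "targets": [
    [[0,0,-0.04,0,-1],[0,0,-0.03,0,-1],[0,0,0,0,-1],[0,0,0,0,-1]]
  ]
}}

```text
clock: 12.17
eef_pos: [0.5612, -0.1286, 0.0408]
tool_rot: [0.996, 0.087, 0.0, 0.0]
ft_force: [-1.0, -0.3, -1.2]
grip_width: 0.0176
grasp_force: 59.0
```

>>> {"fn": "apply_moves", "kwargs": {
  "targets": [
    [[0,0,-0.04,0,-1],[0,0,-0.03,0,-1],[0,0,0,0,-1],[0,0,0,0,-1]]
  ]
}}

```text
clock: 12.5
eef_pos: [0.5609, -0.1286, 0.0376]
tool_rot: [0.996, 0.087, 0.0, -0.0]
ft_force: [0.6, -0.0, -1.3]
grip_width: 0.0171
grasp_force: 59.1
```

>>> {"fn": "apply_moves", "kwargs": {
  "targets": [
    [[0,0,-0.03,0,-1],[0,0,0,0,-1],[0,0,0,0,-1]]
  ]
}}

```text
clock: 12.75
eef_pos: [0.561, -0.1286, 0.0371]
tool_rot: [0.996, 0.087, 0.0, 0.0]
ft_force: [-1.9, 0.1, 3.9]
grip_width: 0.0175
grasp_force: 59.8
```

>>> {"fn": "apply_moves", "kwargs": {
  "targets": [
    [[0,0,0,0,-0.6],[0,0,0,0,-0.4],[0,0,0,0,-0.2],[0,0,0,0,0],[0,0,0,0,0],[0,0,0,0,0]]
  ]
}}

```text
clock: 13.25
eef_pos: [0.5608, -0.1286, 0.0361]
tool_rot: [0.996, 0.087, -0.0, -0.0]
ft_force: [0.2, -0.5, -0.2]
grip_width: 0.0431
grasp_force: 0.0
```

>>> {"fn": "apply_moves", "kwargs": {
  "targets": [
    [[0,0,0.2,0,0],[0,0,0.4,0,0],[0,0,0.7,0,0],[0,0,0.8,0,0],[0,0,0.8,0,0],[0,0,0.4,0,0],[0,0,0,0,0],[0,0,0,0,0]]
  ]
}}

```text
clock: 13.92
eef_pos: [0.5617, -0.1288, 0.1701]
tool_rot: [0.996, 0.087, 0.002, 0.001]
ft_force: [-0.3, 0.4, -0.9]
grip_width: 0.0428
grasp_force: 0.0
```

```bash
python3 - <<'E'
from h import *
o,p,d=wshot("w8");print(o['eef_pos'],o['grip_width'],o['ft_force'])
hsv=cv2.cvtColor(p,cv2.COLOR_BGR2HSV);m=cv2.inRange(hsv,(18,100,60),(33,255,255));n,l,s,c=cv2.connectedComponentsWithStats(m)
for i in range(1,n):
    if s[i,4]>1200:
        v,u=np.nonzero(l==i);print(s[i],cv2.minAreaRect(wcast(np.c_[u,v],.024,o)[:,:2].astype(np.float32)))
# index position from scene: brass blob in gauge area, start vs now
p,d=imaging.camera("scene")
for q in(np.load("scene0.npz")["p"],p):
    h=cv2.inRange(cv2.cvtColor(q,cv2.COLOR_BGR2HSV),(15,140,90),(33,255,255))[270:310,375:440];v,u=np.nonzero(h);t=(v<np.percentile(v,30))
    print("knob",u[t].mean()+375,v[t].mean()+270,cast("scene",[(u[t].mean()+375,v[t].mean()+270)],.04))
E
```

```text
[ 0.56169577 -0.12881901  0.17012809] 0.04279840319849948 [-0.29158211  0.42299171 -0.94344223]
[ 373    0   36  109 2836] ((0.7103380560874939, -0.15718378126621246), (0.08611950278282166, 0.01967943273484707), 4.628790855407715)
[ 558    0   26  160 3439] ((0.7416267991065979, -0.3178212344646454), (0.14352940022945404, 0.02684677764773369), 11.196723937988281)
[ 298  100   31  193 5162] ((0.5885553359985352, -0.12222692370414734), (0.15035447478294373, 0.020512793213129044), 11.235790252685547)
knob 392.258064516129 283.2258064516129 [[ 0.62345742 -0.39071304  0.04      ]]
knob 408.25581395348837 274.3953488372093 [[ 0.65116664 -0.39414839  0.04      ]]
```

```bash
python3 -c "
from workcell import order
print(order.job_done())"
```

```text
the job is handed in; nothing more can be done
None
```

The front bar gauged as 9 mm stock: the index stopped at the two-dot line under a push of about 9 N. It now lies released and centred in the rack's two-dot bay, and the job is handed in at about 14 s, though I viewed 11 pictures, one over the limit of 10.

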